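Zero the two-wheel tally counter

ROBOT

A 6-joint arm with a two-finger parallel gripper is mounted at the origin on a cart in front of the work surface, level with it; the furniture and walls round the work are solid. World frame = base frame: x ahead of the robot, y to its left, z up, the work surface at z = 0. Lengths are in m, angles in rad, forces in N, time in s.
With the tool pointing down it reaches from about 0.35 to 0.975 m from the base axis. Payload 7.1 kg.
Tool frame: the origin (TCP) lies at the very end of the fingers, on their centre line; the grasp point (between the pads) lies pinch_z behind it (pinch_z is the distance from the TCP to the grasp point, in m); z points along the fingers, y is the line along which they close (so a half turn about z gives the same grasp; the last joint's range is limited). The gripper opens to 88 mm and grips with 3 to 60 N. Pads are 20 mm wide; open, the fingers measure 115 mm over their backs; the gripper's body (75 mm by 178 mm) begins 61 mm behind the grasp point.
Start: joints at [1.23, 0.423, 1.63, -0, 1.089, -0.019], TCP at [0.198, 0.593, 0.223] pointing down, gripper open.
Joint ranges: [-3, 3], [-0.9, 2.11], [0.09, 2.58], [-1.31, 4.45], [0.11, 2.69], [-2.54, 2.54]. Speed limits (rad/s): [2.39, 2.39, 3.01, 3.14, 3.14, 3.14].

INTERFACE

Orientations are given as [roll, pitch, yaw] about the fixed x, y, z axes, in that order (R = Rz(yaw) Ry(pitch) Rx(roll)).
In Python, from rig import * gives the robot as it stands.
- The arm moves only by the tool servo_tool, never from a script. Its argument "increments" is one flat list of numbers, 6 for each row, row after row: the shift along the world's x, y, z in cm, then the turn, a rotation vector about the world's x, y, z in rad. A call has 1 to 20 rows; each row shifts and turns the commanded pose from where the row before left it; what a row does not reach is not made up. A row lasts 1/12 s, in which the tool goes at most 41.7 mm and 7.16 degrees, less where a joint would pass 70% of its speed; a pose out of reach is approached as far as the arm can. A call with a gripper value outside its range is refused whole. "grip" is the opening, from 0 (shut) to 1 (fully open), set as the call begins (left out, the last holds). The fingers move at their own pace and stop on an object; "squeeze" is the grip in N (left out, the last holds). Time passes only in rows, so rows that do not move let the fingers close. It gives the time, the measured TCP pose, the force, the opening and the grip force at its end, in the units of the state.
- state(): the state, without advancing time (a new reading comes with each control period).
- get_image(name): name is "scene" or "top"; returns (picture, depth): 420x560x3 uint8, red, green, blue; 420x560 float32, m along the optical axis (not along the pixel's ray), 0 where there is no reading.
- get_calibration(name): a dict with "intrinsics" (3x3 intrinsics, pixels), "eye" and "orientation" of the camera in the world. Camera axes: x right, y up, looking along -z (the intrinsics and any distortion apply to the point x, -y, -z); pixel columns grow to the right and rows downward; lengths in m; the calibration is good to about 2 mm. A picture is of the moment at which its call begins. get_calibration takes no time and is no camera call.
- sign_off(): hands the job in; it is judged then, once.
Trained networks look in the newest picture that a camera, given by its name, has taken for a name from the list of things; names that differ only in an ending like _2 or _b are one class to them, and where a whole thing is asked for, a point or a joint stands for the part that bears it (a point fixed in the world has none). Each returns a list of dicts, best first, with "p" (0 to 1); they miss things now and then, are a little off and sometimes report something else, mostly with a low value. They report only what shows in the picture. A call takes as long as a camera call.
- look_for(name, camera): "bbox" ([left, top, width, height] in pixels, round what is visible of it).
The state is a dict: "time": time; "joint_positions": joint angles; "qvel": joint speeds; "joint_torque": joint torques, N m; "eef_pos": TCP position; "ee_rot": TCP orientation; "wrist_force": force on the tool from outside, world axes, zero at the start; "ft_torque": the same for the moment, N m; "width": finger opening in m; "gripper_force": force on a finger pad.
Only numpy, scipy, OpenCV 4.12 (cv2) and the standard library are available. Lean on these libraries where they do the work, as an engineer would, in place of code of your own. Each camera call takes 0.05 s, during which the arm holds its last target. There are 200 camera calls.

TASK

Set the tally counter on the shop counter to zero: with a fingertip, flick the teeth of each of its two thumbwheels forward, away from the robot over the top, click by click, until the raised bar on each drum stands straight up in line with the fixed pointer between the drums. Stop each wheel exactly there and do not click past it. Only touch the wheels: the tally counter must not be lifted or pushed out of its place, and the jars, tin, weight and bread around it stay where they are.

Things in the scene. Friction and masses are not known exactly. Their poses are not given: they have to be found in the camera images.
- counter: Tally counter: grey stand, loose but heavy (about 2.5 kg). Origin under its centre; x forward (away from the robot, yawed up to 0.45 rad), y along the axle to the left wheel. Base 150 x 180 x 12 mm, axle at height 75, outer plates at y +-74, 90 high, middle plate at y 0 with the black pointer on top (x 0, crest 116 high). Nothing but the wheel teeth is higher than 116 mm.
- wheel_left (a joint): Angle (rad) of the left wheel, at y +46 mm; grows as its top moves forward. 0 = bar at the pointer (goal). It starts 1, 2 or 3 clicks short (near -0.785, -1.571 or -2.356). A click is pi/4: a spring draws the wheel to the nearest multiple of pi/4 (2 to 5 N at the tooth tips), so it springs on by itself once pushed beyond half a click.
- wheel_right (a joint): The same for the right wheel, at y -46 mm: same size, direction and clicks; the two wheels turn independently, each with its white drum (radius 34 mm, 25 mm wide) on the side toward the middle plate.
- left_axle (a point): Centre of the left thumbwheel, on the axle, 75 mm high. The wheel is black, 20 mm wide, with 8 flat radial teeth 6 mm thick (roots at 33 mm radius, tips at 60). At rest a gap is at the very top: the nearest teeth stand 22.5 degrees before and behind it, tips 130 mm high, 23 mm before and behind the axle; the next ones 67.5 degrees, tips 98 mm high, 55 mm from the axle.
- right_axle (a point): Centre of the right thumbwheel, on the axle, 75 mm high; same shape. One click = push the tooth just before the top straight forward over the top until it stands where the one behind the top stood.
- left_bar (a point): Crest of the black raised bar (7 mm wide, 24 mm long, along the axle, 40 mm from the axle) on the left drum; at the goal straight above the axle. One click short it is half-way up the drum's near side, two short it faces the robot, three short it lies on the lower near side.
- right_bar (a point): The same bar on the right drum.
- weight: Brass scale weight with a knob, 44 mm across, 50 mm tall, near the tally counter's front left corner; bystander. Origin under its centre.
- honey: Honey jar, 67 mm across, 85 mm tall, to the right of the tally counter; bystander. Origin under its centre.
- spice: Slim spice jar, 42 mm across, 109 mm tall, to the left of the tally counter; bystander. Origin under its centre.
- fish_tin: Flat oblong tin, 63 x 105 x 29 mm, behind the tally counter; bystander. Origin under its centre.
- capers: Jar with a white lid, 69 mm across, 80 mm tall, farther to the right; bystander. Origin under its centre.
- bread: Block of focaccia, 65 x 130 x 42 mm, farther to the left; bystander. Origin under its centre.

How it is judged:
At the end, for the whole second after the job is handed in: Both wheels at rest with their bars at the pointer (each joint within 0.15 rad of 0), the tally counter upright within 30 mm of where it stood, the bystanders within 30 mm of where they stood (value of joint wheel_left between -0.15 and 0.15 rad and velocity of joint wheel_left between -0.2 and 0.2 rad/s and value of joint wheel_right between -0.15 and 0.15 rad and velocity of joint wheel_right between -0.2 and 0.2 rad/s and distance of each of counter, weight, honey, spice, fish_tin, capers, bread from where it was at the start of the episode below 0.03 m and height (world z) of counter below 0.01 m and angle between counter's own z axis and vertical below 0.06 rad); the robot touches nothing.
It fails at once if a wheel is clicked past the pointer (value of joint any of wheel_left, wheel_right above 0.45 rad).
It fails at once if the tally counter is lifted, tipped or pushed more than 30 mm (height (world z) of counter above 0.012 m or angle between counter's own z axis and vertical above 0.15 rad or distance of counter from where it was at the start of the episode above 0.03 m).
It fails at once if a bystander is moved more than 30 mm, or lifted (distance of any of weight, honey, spice, fish_tin, capers, bread from where it was at the start of the episode above 0.03 m or height (world z) of any of weight, honey, spice, fish_tin, capers, bread above 0.015 m).
It also fails if it takes over 64 s, if anything falls off the work surface, if the arm or the gripper's body presses on something with over 40 N, if the wrist force passes 120 N, or if a joint passes its speed limit or range.

## Working session

There is one attempt and no reset: what is moved stays moved. The work goes in short steps, Python scripts to look and compute and a tool call to move; the robot and the scene stay as the last step left them, time stands still between calls to the robot, and variables do not carry over. Pictures are saved under pics/ and viewed, at most 10 in all, crops included, and the job is handed in when it is done.

Besides the shell and the picture viewer there is one more tool, called after ">>>" as name(argument=value, ...), one argument or row to a line, values as JSON. servo_tool: Moves the arm, as the interface text tells. Its arguments: {"type":"object","properties":{"increments":{"type":"array","items":{"type":"number"}},"grip":{"type":"number"},"squeeze":{"type":"number"}},"required":["increments"]}

```bash
mkdir -p pics; cat > h.py <<'E'
from rig import *
import numpy as np, cv2
from scipy.spatial.transform import Rotation as R
def cal(n):
    c=get_calibration(n); o=np.array(c["orientation"],float)
    M=o if o.shape==(3,3) else R.from_euler('xyz',o).as_matrix() if o.size==3 else R.from_quat(o).as_matrix()
    return np.array(c["intrinsics"]),np.array(c["eye"]),M,c
def cloud(n,d):
    K,e,M,_=cal(n); v,u=np.mgrid[:d.shape[0],:d.shape[1]]
    P=np.stack([(u-K[0,2])/K[0,0]*d,-(v-K[1,2])/K[1,1]*d,-d],-1)
    return P@M.T+e
def proj(n,p):
    K,e,M,_=cal(n); q=(np.atleast_2d(p)-e)@M; q=q*[1,-1,-1]; q=q@K.T
    return q[:,:2]/q[:,2:]
E
python3 - <<'E'
from h import *
print(state())
for n in("scene","top"):
    im,d=get_image(n); cv2.imwrite(f"pics/{n}0.png",im[...,::-1]); np.save(n+"0.npy",d)
    print(n,cal(n)[3])
    P=cloud(n,d)
    for k in("counter","wheel_left","wheel_right","left_bar","right_bar","spice","honey","weight"):
        r=look_for(k,n)[:2]
        for x in r:
            l,t,w,h=x["bbox"]; p=P[int(t+h/2),int(l+w/2)]
            print(k,np.round(x["bbox"]),round(x["p"],2),p.round(3))
E
```

```text
{'time': 0.0, 'joint_positions': array([ 1.22999619e+00,  4.23861528e-01,  1.63068339e+00,  1.13696577e-05,
        1.08858888e+00, -1.89898431e-02]), 'qvel': array([-1.97047617e-03, -6.12406849e-05,  6.73904940e-04,  8.62606854e-04,
       -1.91440418e-03, -1.10762116e-03]), 'joint_torque': array([ 1.34735667e-03, -5.44616318e+01, -2.73683506e+01,  6.44879811e-02,
        2.24998151e-02, -7.10032873e-05]), 'eef_pos': array([0.19745919, 0.59240417, 0.22189138]), 'ee_rot': array([-3.14005198e+00, -3.93275562e-05,  2.81977705e+00]), 'wrist_force': array([ 0.09548487, -0.01098598,  0.0487967 ]), 'ft_torque': array([ 0.01906078, -0.03484577,  0.01708673]), 'gripper_force': 0.0, 'width': 0.08771033079286661}
scene {'intrinsics': array([[546.1829011 ,   0.        , 279.49087255],
       [  0.        , 546.1829011 , 204.48524184],
       [  0.        ,   0.        ,   1.        ]]), 'eye': array([-0.21563529, -0.83205149,  1.13419791]), 'orientation': array([ 0.82136954, -0.01796829, -0.7033338 ])}
counter [234. 185.  72.  73.] 0.69 [ 0.455 -0.027  0.098]
wheel_left [242. 185.  38.  36.] 0.
[... 537 characters left out ...]
36]
top {'intrinsics': array([[435.70568673,   0.        , 271.09495125],
       [  0.        , 435.70568673, 206.47687897],
       [  0.        ,   0.        ,   1.        ]]), 'eye': array([4.35984886e-01, 5.04382789e-04, 1.27794711e+00]), 'orientation': array([ 0.07993433, -0.02658626, -1.54676021])}
counter [219. 192.  70.  68.] 0.8 [0.478 0.019 0.084]
wheel_left [231. 199.  22.  42.] 0.56 [0.492 0.049 0.108]
wheel_right [253. 205.  26.  44.] 0.57 [ 0.478 -0.014  0.08 ]
right_bar [256. 207.  26.  43.] 0.9 [ 0.472 -0.021  0.11 ]
spice [194. 191.  16.  19.] 0.74 [0.543 0.16  0.11 ]
honey [296. 244.  26.  26.] 0.74 [ 0.399 -0.136  0.083]
weight [206. 246.  16.  18.] 0.62 [0.398 0.129 0.049]
```

```bash
python3 - <<'E'
from h import *
t=cv2.imread("pics/top0.png")[180:275,205:300]; s=cv2.imread("pics/scene0.png")[175:270,220:315]
cv2.imwrite("pics/c0.png",np.hstack([cv2.resize(x,(400,400),interpolation=cv2.INTER_CUBIC) for x in(t,s)]))
for n in("top","scene"):
    P=cloud(n,np.load(n+"0.npy")).reshape(-1,3)
    m=(P[:,2]>.118)&(P[:,2]<.15)&(abs(P[:,0]-.47)<.1)&(abs(P[:,1]-.01)<.1); Q=P[m]
    print(n,len(Q),Q.mean(0),Q[:,2].max()); print(Q.round(3)[::max(1,len(Q)//40)].tolist())
    m=(P[:,2]>.004)&(P[:,2]<.145)&(abs(P[:,0]-.47)<.11)&(abs(P[:,1]-.015)<.11)
    print(cv2.minAreaRect(P[m][:,:2].astype(np.float32)))
    print("table z",np.median(P[(abs(P[:,2])<.02),2]))
E
```

```text
top 122 [0.48664081 0.02039491 0.12759449] 0.13546465183315792
[[0.522, 0.067, 0.133], [0.519, 0.067, 0.133], [0.52, 0.059, 0.131], [0.517, 0.067, 0.124], [0.517, 0.059, 0.134], [0.517, 0.051, 0.129], [0.515, 0.065, 0.119], [0.515, 0.057, 0.13], [0.512, 0.067, 0.122], [0.512, 0.06, 0.12], [0.512, 0.051, 0.125], [0.498, -0.026, 0.131], [0.495, -0.02, 0.127], [0.495, -0.028, 0.131], [0.495, -0.036, 0.135], [0.493, -0.023, 0.131], [0.493, -0.031, 0.133], [0.493, -0.039, 0.13], [0.491, -0.029, 0.122], [0.491, -0.037, 0.124], [0.488, -0.029, 0.119], [0.488, -0.037, 0.12], [0.483, 0.072, 0.122], [0.48, 0.074, 0.129], [0.48, 0.066, 0.127], [0.481, 0.059, 0.119], [0.477, 0.074, 0.127], [0.477, 0.066, 0.135], [0.475, 0.074, 0.127], [0.475, 0.066, 0.133], [0.472, 0.066, 0.13], [0.461, -0.014, 0.12], [0.458, -0.011, 0.127], [0.459, -0.019, 0.125], [0.456, -0.011, 0.131], [0.456, -0.019, 0.13], [0.456, -0.027, 0.126], [0.453, -0.014, 0.128], [0.453, -0.021, 0.129], [0.453, -0.029, 0.128], [0.451, -0.024, 0.129]]
((0.4699605107307434, 0.01503019779920578), (0.21932412683963776, 0.2200008332729339
[... 688 characters left out ...]
97, -0.026, 0.128], [0.492, -0.023, 0.125], [0.494, -0.03, 0.129], [0.497, -0.035, 0.131], [0.49, -0.03, 0.127], [0.494, -0.034, 0.128], [0.456, -0.012, 0.131], [0.492, -0.028, 0.121], [0.489, -0.039, 0.131], [0.495, -0.04, 0.128], [0.456, -0.012, 0.127], [0.489, -0.032, 0.122], [0.49, -0.038, 0.126], [0.452, -0.013, 0.127], [0.452, -0.022, 0.134], [0.494, -0.038, 0.12], [0.449, -0.025, 0.133], [0.487, -0.038, 0.121], [0.448, -0.026, 0.131], [0.453, -0.028, 0.13], [0.485, -0.04, 0.12], [0.449, -0.029, 0.129], [0.45, -0.028, 0.124], [0.458, -0.027, 0.119]]
((0.47028443217277527, 0.014924705028533936), (0.21931912004947662, 0.21927973628044128), 89.9461669921875)
table z 4.2472564234730115e-05
```

View pics/c0.png

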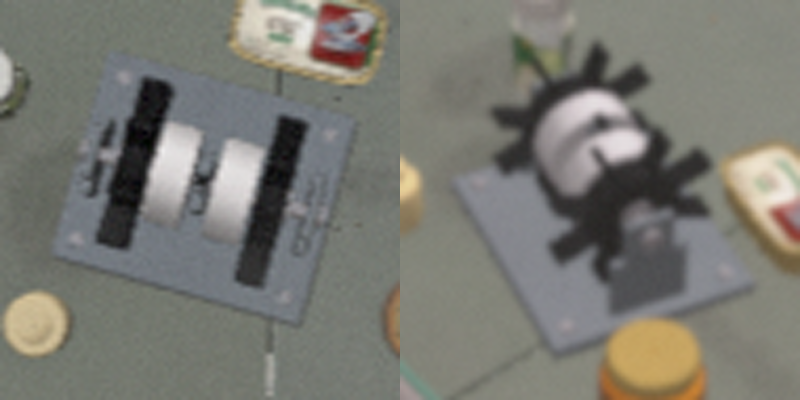

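```bash
python3 - <<'E'
from h import *
P=np.concatenate([cloud(n,np.load(n+"0.npy")).reshape(-1,3) for n in("top","scene")])
Q=P[(P[:,2]>.121)&(P[:,2]<.14)&(abs(P[:,0]-.48)<.1)&(abs(P[:,1]-.015)<.1)]
from scipy.optimize import minimize
def f(p,full=0):
    c,s=np.cos(p[2]),np.sin(p[2]); d=Q[:,:2]-p[:2]
    x=d[:,0]*c+d[:,1]*s; y=-d[:,0]*s+d[:,1]*c
    ax=(Q[:,2]-.075)*np.tan(np.pi/8)
    ex=np.clip(abs(abs(x)-ax)-3,0,None) if 0 else abs(x)-ax
    ey=abs(y)-.046
    return np.minimum(ex**2,1e-4).sum()+np.minimum(ey**2,2e-4).sum()
r=minimize(f,[.486,.018,-.244],method="Nelder-Mead",options=dict(xatol=1e-5,fatol=1e-9)); x,y,w=r.x;print(r.x,r.fun,len(Q))
c,s=np.cos(w),np.sin(w)
for n,yy in(("L",.046),("R",-.046)):
    for xx in(-.048,0): print(n,xx,(x+c*xx-s*yy,y+s*xx+c*yy))
print("fwd",c,s)
E
```

```text
[ 0.48486124  0.01850234 -0.25297357] 0.009187566357985401 194
L -0.048 (np.float64(0.4499020240779055), np.float64(0.07505190231244267))
L 0 (np.float64(0.49637430242415037), np.float64(0.06303827066713485))
R -0.048 (np.float64(0.42687589675773224), np.float64(-0.014019964517859973))
R 0 (np.float64(0.4733481751039771), np.float64(-0.026033596163167787))
fwd 0.9681724655467678 -0.2502839926105795
```

>>> servo_tool(
  increments=[1.55, -3.25, 0, 0, 0, 0, 1.55, -3.25, 0, 0, 0, 0, 1.55, -3.25, 0, 0, 0, 0, 1.55, -3.25, 0, 0, 0, 0, 1.55, -3.25, 0, 0, 0, 0, 1.55, -3.25, 0, 0, 0, 0, 1.55, -3.25, 0, 0, 0, 0, 1.55, -3.25, 0, 0, 0, 0, 1.55, -3.25, 0, 0, 0, 0, 1.55, -3.25, 0, 0, 0, 0, 1.55, -3.25, 0, 0, 0, 0, 1.55, -3.25, 0, 0, 0, 0, 1.55, -3.25, 0, 0, 0, 0, 1.55, -3.25, 0, 0, 0, 0, 1.55, -3.25, 0, 0, 0, 0.04, 1.55, -3.25, 0, 0, 0, 0.04, 0, 0, 0, 0, 0, 0, 0, 0, 0, 0, 0, 0],
  grip=0,
)

```text
time: 2.4
eef_pos: [0.4462, 0.0714, 0.2227]
ee_rot: [3.141, 0.0, 2.896]
wrist_force: [-1.3, 0.6, 0.2]
width: 0.0005
gripper_force: 0.0
```

>>> servo_tool(
  increments=[0.33, 0.36, -2.1, 0, 0, -0.007, 0, 0, -2.1, 0, 0, 0, 0, 0, -2.1, 0, 0, 0, 0, 0, -2.1, 0, 0, 0, 0, 0, -2.05, 0, 0, 0, 0, 0, 0, 0, 0, 0, 0, 0, 0, 0, 0, 0],
)

```text
time: 2.98
eef_pos: [0.4478, 0.0774, 0.1177]
ee_rot: [-3.141, -0.003, 2.894]
wrist_force: [-0.2, -0.2, -0.5]
width: 0.0006
gripper_force: 0.0
```

>>> servo_tool(
  increments=[0.4, -0.11, 0, 0, 0, 0, 0.4, -0.11, 0, 0, 0, 0, 0.4, -0.11, 0, 0, 0, 0, 0.4, -0.11, 0, 0, 0, 0, 0.4, -0.11, 0, 0, 0, 0, 0.4, -0.11, 0, 0, 0, 0, 0.4, -0.11, 0, 0, 0, 0, 0.4, -0.11, 0, 0, 0, 0, 0.4, -0.11, 0, 0, 0, 0, 0.4, -0.11, 0, 0, 0, 0, 0.4, -0.11, 0, 0, 0, 0, 0.4, -0.11, 0, 0, 0, 0, 0, 0, 0, 0, 0, 0, 0, 0, 0, 0, 0, 0, 0, 0, 0, 0, 0, 0],
)

```text
time: 4.23
eef_pos: [0.4965, 0.0633, 0.1179]
ee_rot: [-3.141, -0.001, 2.893]
wrist_force: [0.2, -0.1, 0.0]
width: 0.0008
gripper_force: 0.0
```

>>> servo_tool(
  increments=[0, 0, 1.1, 0, 0, 0, 0, 0, 1.1, 0, 0, 0, 0, 0, 1.1, 0, 0, 0, 0, 0, 0.7, 0, 0, 0, -1.75, -1.95, 0, 0, 0, 0, -1.75, -1.95, 0, 0, 0, 0, -1.75, -1.95, 0, 0, 0, 0, -1.75, -1.95, 0, 0, 0, 0, 0, 0, 0, 0, 0, 0, 0, 0, -1.3, 0, 0, 0, 0, 0, -1.3, 0, 0, 0, 0, 0, -1.4, 0, 0, 0, 0, 0, 0, 0, 0, 0, 0, 0, 0, 0, 0, 0],
)

```text
time: 5.4
eef_pos: [0.4271, -0.0145, 0.1185]
ee_rot: [-3.142, -0.001, 2.893]
wrist_force: [-0.1, 0.7, 0.2]
width: 0.0
gripper_force: 0.0
```

Push the right wheel one click, then raise, back away and look.

>>> servo_tool(
  increments=[0.385, -0.1, 0, 0, 0, 0, 0.385, -0.1, 0, 0, 0, 0, 0.385, -0.1, 0, 0, 0, 0, 0.385, -0.1, 0, 0, 0, 0, 0.385, -0.1, 0, 0, 0, 0, 0.385, -0.1, 0, 0, 0, 0, 0.385, -0.1, 0, 0, 0, 0, 0.385, -0.1, 0, 0, 0, 0, 0.385, -0.1, 0, 0, 0, 0, 0.385, -0.1, 0, 0, 0, 0, 0.385, -0.1, 0, 0, 0, 0, 0.385, -0.1, 0, 0, 0, 0, 0, 0, 0, 0, 0, 0, 0, 0, 0, 0, 0, 0, 0, 0, 0, 0, 0, 0],
)

```text
time: 6.65
eef_pos: [0.4727, -0.0266, 0.118]
ee_rot: [-3.141, -0.001, 2.893]
wrist_force: [1.1, 0.2, -0.7]
width: 0.0004
gripper_force: 0.0
```

>>> servo_tool(
  increments=[0, 0, 1.1, 0, 0, 0, 0, 0, 1.1, 0, 0, 0, 0, 0, 1.1, 0, 0, 0, 0, 0, 2.7, 0, 0, 0, 0, 3.5, 3, 0, 0, 0, 0, 3.8, 0, 0, 0, 0, 0, 3.8, 0, 0, 0, 0, 0, 3.8, 0, 0, 0, 0, 0, 3.8, 0, 0, 0, 0, 0, 3.8, 0, 0, 0, 0, 0, 3.5, 0, 0, 0, 0, 0, 0, 0, 0, 0, 0],
)

```text
time: 7.65
eef_pos: [0.473, 0.235, 0.2054]
ee_rot: [3.139, 0.001, 2.897]
wrist_force: [0.1, 0.1, 0.2]
width: 0.0002
gripper_force: 0.0
```

```bash
python3 - <<'E'
from h import *
im=[]
for n,(a,b) in(("top",(180,205)),("scene",(175,220))):
    x,d=get_image(n); np.save(n+"1.npy",d); im.append(cv2.resize(x[a:a+95,b:b+95,::-1],(400,400),interpolation=cv2.INTER_CUBIC))
cv2.imwrite("pics/c1.png",np.hstack(im))
for n in("top","scene"): print(n,[(k,[(np.round(r["bbox"]),round(r["p"],2)) for r in look_for(k,n)[:2]]) for k in("left_bar","right_bar")])
print(state()["eef_pos"])
E
```

```text
top [('left_bar', [(array([230., 202.,  23.,  36.]), 0.98)]), ('right_bar', [(array([253., 207.,  25.,  42.]), 0.91)])]
scene [('left_bar', [(array([242., 186.,  40.,  35.]), 0.79)]), ('right_bar', [(array([230., 186.,  72.,  72.]), 0.62), (array([257., 207.,  37.,  34.]), 0.58)])]
[0.47293614 0.22867901 0.20516104]
```

View pics/c1.png

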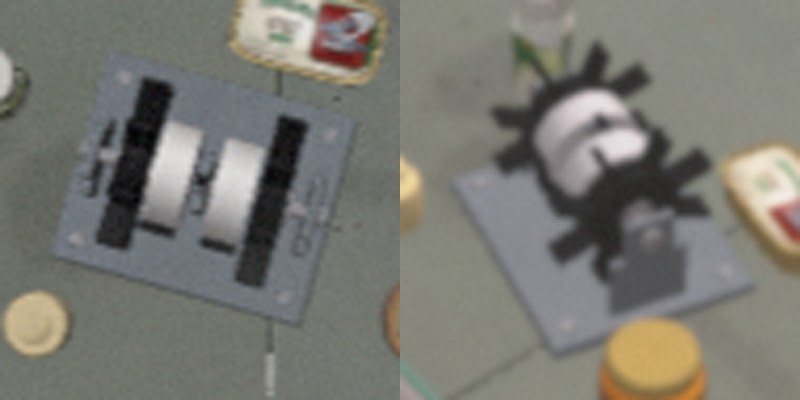

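In the top view (left half) a dark bar now shows at the near edge of both drums, at (160,230) and (218,243). Both bars face the robot, so each wheel has two clicks left. I'll do one more on each, then look again.

>>> servo_tool(
  increments=[-0.5, -3.15, 0, 0, 0, 0, -0.5, -3.15, 0, 0, 0, 0, -0.5, -3.15, 0, 0, 0, 0, -0.5, -3.15, 0, 0, 0, 0, -0.4, -3.1, 0, 0, 0, 0, 0, 0, -2, 0, 0, 0, 0, 0, -2, 0, 0, 0, 0, 0, -2, 0, 0, 0, 0, 0, -1.8, 0, 0, 0, 0, 0, -1, 0, 0, 0, 0, 0, 0, 0, 0, 0, 0, 0, 0, 0, 0, 0],
)

```text
time: 8.95
eef_pos: [0.449, 0.0724, 0.1173]
ee_rot: [-3.141, -0.001, 2.892]
wrist_force: [0.0, -0.0, -0.3]
width: 0.0003
gripper_force: 0.0
```

>>> servo_tool(
  increments=[0.395, -0.08, 0, 0, 0, 0, 0.395, -0.08, 0, 0, 0, 0, 0.395, -0.08, 0, 0, 0, 0, 0.395, -0.08, 0, 0, 0, 0, 0.395, -0.08, 0, 0, 0, 0, 0.395, -0.08, 0, 0, 0, 0, 0.395, -0.08, 0, 0, 0, 0, 0.395, -0.08, 0, 0, 0, 0, 0.395, -0.08, 0, 0, 0, 0, 0.395, -0.08, 0, 0, 0, 0, 0.395, -0.08, 0, 0, 0, 0, 0.395, -0.08, 0, 0, 0, 0, 0, 0, 0, 0, 0, 0, 0, 0, 0, 0, 0, 0, 0, 0, 0, 0, 0, 0],
)

```text
time: 10.2
eef_pos: [0.4961, 0.0633, 0.1171]
ee_rot: [-3.141, -0.001, 2.893]
wrist_force: [0.0, 0.8, -0.6]
width: 0.0008
gripper_force: 0.0
```

>>> servo_tool(
  increments=[0, 0, 1.1, 0, 0, 0, 0, 0, 1.1, 0, 0, 0, 0, 0, 1.1, 0, 0, 0, 0, 0, 0.7, 0, 0, 0, -1.75, -1.95, 0, 0, 0, 0, -1.75, -1.95, 0, 0, 0, 0, -1.75, -1.95, 0, 0, 0, 0, -1.75, -1.95, 0, 0, 0, 0, 0, 0, 0, 0, 0, 0, 0, 0, -1.3, 0, 0, 0, 0, 0, -1.3, 0, 0, 0, 0, 0, -1.4, 0, 0, 0, 0, 0, 0, 0, 0, 0, 0, 0, 0, 0, 0, 0],
)

```text
time: 11.37
eef_pos: [0.4267, -0.0145, 0.1176]
ee_rot: [-3.142, -0.001, 2.893]
wrist_force: [-0.1, 0.1, 0.5]
width: 0.0004
gripper_force: 0.0
```

>>> servo_tool(
  increments=[0.385, -0.1, 0, 0, 0, 0, 0.385, -0.1, 0, 0, 0, 0, 0.385, -0.1, 0, 0, 0, 0, 0.385, -0.1, 0, 0, 0, 0, 0.385, -0.1, 0, 0, 0, 0, 0.385, -0.1, 0, 0, 0, 0, 0.385, -0.1, 0, 0, 0, 0, 0.385, -0.1, 0, 0, 0, 0, 0.385, -0.1, 0, 0, 0, 0, 0.385, -0.1, 0, 0, 0, 0, 0.385, -0.1, 0, 0, 0, 0, 0.385, -0.1, 0, 0, 0, 0, 0, 0, 0, 0, 0, 0, 0, 0, 0, 0, 0, 0, 0, 0, 0, 0, 0, 0],
)

```text
time: 12.62
eef_pos: [0.4723, -0.0266, 0.117]
ee_rot: [-3.141, -0.001, 2.893]
wrist_force: [-0.3, -0.1, -0.4]
width: 0.0007
gripper_force: 0.0
```

>>> servo_tool(
  increments=[0, 0, 1.1, 0, 0, 0, 0, 0, 1.1, 0, 0, 0, 0, 0, 1.1, 0, 0, 0, 0, 0, 2.7, 0, 0, 0, 0, 3.5, 3, 0, 0, 0, 0, 3.8, 0, 0, 0, 0, 0, 3.8, 0, 0, 0, 0, 0, 3.8, 0, 0, 0, 0, 0, 3.8, 0, 0, 0, 0, 0, 3.8, 0, 0, 0, 0, 0, 3.5, 0, 0, 0, 0, 0, 0, 0, 0, 0, 0],
)

```text
time: 13.62
eef_pos: [0.4726, 0.2351, 0.2046]
ee_rot: [3.139, 0.001, 2.897]
wrist_force: [0.7, 0.0, 0.5]
width: 0.0008
gripper_force: 0.0
```

```bash
python3 - <<'E'
from h import *
im=[]
for n,(a,b) in(("top",(180,205)),("scene",(175,220))):
    x,d=get_image(n); np.save(n+"2.npy",d); im.append(cv2.resize(x[a:a+95,b:b+95,::-1],(400,400),interpolation=cv2.INTER_CUBIC))
cv2.imwrite("pics/c2.png",np.hstack(im))
print(state()["eef_pos"])
E
```

```text
[0.47197175 0.23092927 0.20402778]
```

View pics/c2.png

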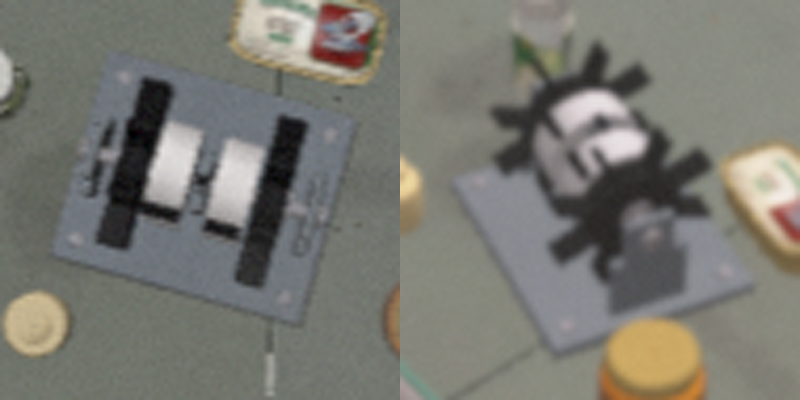

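Both bars have moved up from the near edge, to (162,212) and (222,230) in the top view. I'll check them against the predicted positions.

```bash
python3 - <<'E'
from h import *
x,y,w=.48486,.0185,-.253; c,s=np.cos(w),np.sin(w)
for n,o in(("top",(205,180)),("scene",(220,175))):
  for yy in(.0235,-.0235):
    for a in(-135,-90,-45,0):
        a_=np.radians(a); xx,z=.04*np.sin(a_),.075+.04*np.cos(a_)
        print(n,yy,a,((proj(n,[x+c*xx-s*yy,y+s*xx+c*yy,z])[0]-o)*400/95+(0 if n=="top" else np.array([400,0]))).round())
E
```

```text
top 0.0235 -135 [159. 216.]
top 0.0235 -90 [152. 232.]
top 0.0235 -45 [156. 214.]
top 0.0235 0 [167. 170.]
top -0.0235 -135 [226. 235.]
top -0.0235 -90 [221. 252.]
top -0.0235 -45 [226. 234.]
top -0.0235 0 [239. 191.]
scene 0.0235 -135 [545. 182.]
scene 0.0235 -90 [529. 156.]
scene 0.0235 -45 [544. 120.]
scene 0.0235 0 [583.  95.]
scene -0.0235 -135 [574. 227.]
scene -0.0235 -90 [557. 202.]
scene -0.0235 -45 [574. 165.]
scene -0.0235 0 [613. 139.]
```

Both match -45°, so one last click is needed on each. I'll run slightly higher, at z 0.120, to clear the bars.

>>> servo_tool(
  increments=[-0.5, -3.15, 0, 0, 0, 0, -0.5, -3.15, 0, 0, 0, 0, -0.5, -3.15, 0, 0, 0, 0, -0.4, -3.15, 0, 0, 0, 0, -0.4, -3.1, 0, 0, 0, 0, 0, 0, -2, 0, 0, 0, 0, 0, -2, 0, 0, 0, 0, 0, -2, 0, 0, 0, 0, 0, -1.6, 0, 0, 0, 0, 0, -0.9, 0, 0, 0, 0, 0, 0, 0, 0, 0, 0, 0, 0, 0, 0, 0],
)

```text
time: 14.72
eef_pos: [0.4494, 0.0723, 0.1194]
ee_rot: [-3.141, -0.001, 2.892]
wrist_force: [0.1, 0.5, 0.1]
width: 0.0002
gripper_force: 0.0
```

>>> servo_tool(
  increments=[0.395, -0.08, 0, 0, 0, 0, 0.395, -0.08, 0, 0, 0, 0, 0.395, -0.08, 0, 0, 0, 0, 0.395, -0.08, 0, 0, 0, 0, 0.395, -0.08, 0, 0, 0, 0, 0.395, -0.08, 0, 0, 0, 0, 0.395, -0.08, 0, 0, 0, 0, 0.395, -0.08, 0, 0, 0, 0, 0.395, -0.08, 0, 0, 0, 0, 0.395, -0.08, 0, 0, 0, 0, 0.395, -0.08, 0, 0, 0, 0, 0.395, -0.08, 0, 0, 0, 0, 0, 0, 0, 0, 0, 0, 0, 0, 0, 0, 0, 0, 0, 0, 0, 0, 0, 0],
)

```text
time: 15.97
eef_pos: [0.4968, 0.0634, 0.1192]
ee_rot: [-3.141, -0.001, 2.893]
wrist_force: [-0.3, -0.1, -0.3]
width: 0.0005
gripper_force: 0.0
```

>>> servo_tool(
  increments=[0, 0, 1.1, 0, 0, 0, 0, 0, 1.1, 0, 0, 0, 0, 0, 1.1, 0, 0, 0, 0, 0, 0.7, 0, 0, 0, -1.75, -1.95, 0, 0, 0, 0, -1.75, -1.95, 0, 0, 0, 0, -1.75, -1.95, 0, 0, 0, 0, -1.75, -1.95, 0, 0, 0, 0, 0, 0, 0, 0, 0, 0, 0, 0, -1.3, 0, 0, 0, 0, 0, -1.3, 0, 0, 0, 0, 0, -1.4, 0, 0, 0, 0, 0, 0, 0, 0, 0, 0, 0, 0, 0, 0, 0],
)

```text
time: 17.13
eef_pos: [0.4273, -0.0145, 0.1197]
ee_rot: [-3.142, -0.001, 2.893]
wrist_force: [0.7, -0.1, 0.6]
width: 0.0004
gripper_force: 0.0
```

>>> servo_tool(
  increments=[0.385, -0.1, 0, 0, 0, 0, 0.385, -0.1, 0, 0, 0, 0, 0.385, -0.1, 0, 0, 0, 0, 0.385, -0.1, 0, 0, 0, 0, 0.385, -0.1, 0, 0, 0, 0, 0.385, -0.1, 0, 0, 0, 0, 0.385, -0.1, 0, 0, 0, 0, 0.385, -0.1, 0, 0, 0, 0, 0.385, -0.1, 0, 0, 0, 0, 0.385, -0.1, 0, 0, 0, 0, 0.385, -0.1, 0, 0, 0, 0, 0.385, -0.1, 0, 0, 0, 0, 0, 0, 0, 0, 0, 0, 0, 0, 0, 0, 0, 0, 0, 0, 0, 0, 0, 0],
)

```text
time: 18.38
eef_pos: [0.4729, -0.0266, 0.1192]
ee_rot: [-3.141, -0.001, 2.893]
wrist_force: [0.3, -0.2, -0.8]
width: 0.0003
gripper_force: 0.0
```

>>> servo_tool(
  increments=[0, 0, 1.1, 0, 0, 0, 0, 0, 1.1, 0, 0, 0, 0, 0, 1.1, 0, 0, 0, 0, 0, 2.7, 0, 0, 0, 0, 3.5, 3, 0, 0, 0, 0, 3.8, 0, 0, 0, 0, 0, 3.8, 0, 0, 0, 0, 0, 3.8, 0, 0, 0, 0, 0, 3.8, 0, 0, 0, 0, 0, 3.8, 0, 0, 0, 0, 0, 3.5, 0, 0, 0, 0, 0, 0, 0, 0, 0, 0, 0, 0, 0, 0, 0, 0],
)

```text
time: 19.47
eef_pos: [0.4727, 0.2315, 0.2062]
ee_rot: [-3.141, -0.0, 2.896]
wrist_force: [-0.0, 0.4, 0.8]
width: 0.0005
gripper_force: 0.0
```

```bash
python3 - <<'E'
from h import *
im=[]
for n,(a,b) in(("top",(180,205)),("scene",(175,220))):
    x,d=get_image(n); im.append(cv2.resize(x[a:a+95,b:b+95,::-1],(400,400),interpolation=cv2.INTER_CUBIC))
cv2.imwrite("pics/c3.png",np.hstack(im))
E
```

```text
(no output)
```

View pics/c3.png

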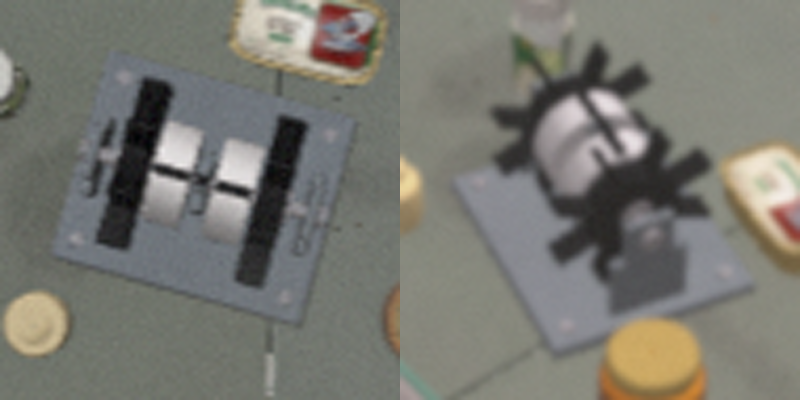

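Both bars are now on top, at (172,168) and (235,187) in the top view, in one line with the pointer at (203,180). The counter has not moved and the arm is clear.

```bash
python3 -c "
from rig import *
print(sign_off())"
```

```text
the job is handed in; nothing more can be done
None
```

The job is handed in: each wheel was flicked three clicks forward, and in the last picture both bars stood in line with the pointer, with the tally counter not visibly moved and the arm clear; no verdict was returned.

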